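# Lids back on the canisters, rolling pin back in its stand

## Task

The baking set has been washed and dried and now goes back together: take the stack of lids apart and set each lid on the canister of its own size so that it sits flat and fully home, and lay the rolling pin in its stand with both necks down at the bottom of the slots. Set things down gently rather than dropping them, and leave the canisters, the stand, the pastry brush and the little vanilla bottle standing where they are.

Things in the scene. Friction and masses are not known exactly. Their poses are not given: they have to be found in the camera images.
- lid_large: Canister lid at the bottom of the stack: oak disc 124 mm across, 8 thick; round oak knob on it 28 mm across, 20 high; below it a hollow grey skirt 94 mm across, 23 deep, wall 4; 170 g. Origin: centre of the disc's underside, knob top 28 mm above it; z up. Stacked, each skirt stands on the disc below, round its knob (31 mm apart); on its canister the disc lies on the rim.
- lid_medium: Canister lid in the middle of the stack: oak disc 102 mm across, 8 thick; round oak knob on it 28 mm across, 20 high; below it a hollow grey skirt 72 mm across, 23 deep, wall 4; 120 g. Origin: centre of the disc's underside, knob top 28 mm above it; z up. Stacked, each skirt stands on the disc below, round its knob (31 mm apart); on its canister the disc lies on the rim.
- lid_small: Canister lid on top of the stack: oak disc 82 mm across, 8 thick; round oak knob on it 28 mm across, 20 high; below it a hollow grey skirt 52 mm across, 23 deep, wall 4; 80 g. Origin: centre of the disc's underside, knob top 28 mm above it; z up. Stacked, each skirt stands on the disc below, round its knob (31 mm apart); on its canister the disc lies on the rim.
- canister_large: Round open white stoneware canister, empty, 120 mm across, mouth 106 mm across, 110 mm high, about 700 g, loose on the counter. The skirt of lid_large drops into its mouth with 6 mm to spare all round. Origin: centre of its underside; z up, rim at 110 mm.
- canister_medium: Round open white stoneware canister, empty, 98 mm across, mouth 84 mm across, 96 mm high, about 500 g, loose on the counter. The skirt of lid_medium drops into its mouth with 6 mm to spare all round. Origin: centre of its underside; z up, rim at 96 mm.
- canister_small: Round open white stoneware canister, empty, 78 mm across, mouth 64 mm across, 82 mm high, about 350 g, loose on the counter. The skirt of lid_small drops into its mouth with 6 mm to spare all round. Origin: centre of its underside; z up, rim at 82 mm.
- rolling_pin: Wooden rolling pin, 420 g, loose on the counter (it can roll). Barrel 46 mm across, 180 long; then at each end a neck 16 mm across, 28 long, and a handle 28 mm across, 62 long. Origin: on the axis at mid length, 23 mm above the counter at the start; its own x runs along the axis, any roll about it; both ends alike.
- pin_stand: Oak stand, 800 g, loose: two cheeks 12 mm thick, 84 wide, 98 high, at x = +-104 mm, joined by low dowels (27 mm high). Each has a top-open slot 22 mm wide, flat bottom 54 mm up, mouth flaring above 80 mm to 46 wide. The pin's necks lie in the slots, barrel between the cheeks, its axis then 62 mm up. Origin: centre of underside; x from cheek to cheek (along the seated pin), z up.
- pastry_brush: Pastry brush lying on the counter between the rolling pin and the stand, about 160 mm long, 24 mm wide, 13 mm high: to be left alone. Origin at mid length on the counter; its own x runs along it towards the bristles.
- vanilla_bottle: Small amber glass bottle with a black cap, 42 mm across, 115 mm high, standing on the counter at the far left: to be left alone. Origin: centre of its underside.
Not all that is in view belongs to the job. Leave any orange, pink or turquoise look-alike of the lid_small alone.

How it is judged:
By the outcome, as a careful person would: the job done as asked, in the order asked, and still so for the second after the job is handed in, with the robot touching nothing.
It also fails if it takes over 122 s, if anything falls off the work surface, if the arm or the gripper's body presses on something with over 40 N, if the wrist force passes 120 N, or if a joint passes its speed limit or range.

## Robot

A 6-joint arm with a two-finger parallel gripper is mounted at the origin on the work surface. World frame = base frame: x ahead of the robot, y to its left, z up, the work surface at z = 0. Lengths are in m, angles in degrees, forces in N, time in s.
With the tool pointing down it reaches from about 0.25 to 0.725 m from the base axis. Payload 9.7 kg.
Tool frame: the origin (TCP) lies midway between the tips of the shut fingers; the grasp point (between the pads) lies bot.hold_point_z behind it (bot.hold_point_z is the distance from the TCP to the grasp point, in m); z points along the fingers, y is the line along which they close (so a half turn about z gives the same grasp; the last joint's range is limited). The gripper opens to 85 mm and grips with 20 to 120 N. Pads are 22 mm wide; open, the fingers measure 114 mm over their backs; the gripper's body (76 mm by 85 mm) begins 54 mm behind the grasp point. The pads swing forward as they close: fully open they stand 13 mm farther back than shut.
Start: joints at [0, 4.979, 10.078, 95.1, 0, 90], TCP at [0.55, -0, 0.231] pointing down, gripper open.
Joint ranges: [-179.16, 179.16], [-48.56, 103.87], [-65.8, 70.77], [-126.05, 130.52], [-82.76, 87.17], [-180, 180]. Speed limits (degrees/s): [127.2, 127.2, 147.25, 180, 180, 180].

## Interface

Orientations are given as [roll, pitch, yaw] about the fixed x, y, z axes, in that order (R = Rz(yaw) Ry(pitch) Rx(roll)).
In Python, from workcell import bot, camera, camera_model, ticket gives the robot as it stands.
- The arm moves only by the tool send_rows, never from a script. Its argument "targets" is text: rows parted by semicolons, each of 5 numbers parted by spaces: the shift along the tool's x, y, z in mm, then the turn about the tool's z in degrees, then the closure in counts, from 0 (fully open) to 255 (shut). A call has 1 to 20 rows; each row is the pose to reach, as a shift and turn from the pose commanded when the call began, along the tool's axes at that moment; what a row does not reach only later rows make up. A row lasts 1/8 s, in which the tool goes at most 62.5 mm and 10.7 degrees, less where a joint would pass 70% of its speed; a pose out of reach is approached as far as the arm can. A call with a gripper value outside its range is refused whole. The fingers move at their own pace and stop on an object; "newtons" is the grip in N (left out, the last holds). Time passes only in rows, so rows that repeat a pose let the fingers close. It gives the time, the measured TCP pose, the force, the opening and the grip force at its end, in the units of the state.
- bot.get_obs(): the state, without advancing time (a new reading comes with each control period).
- camera(name): name is "scene" or "side" or "wrist"; returns the picture (480x640x3 uint8, blue, green, red); there is no depth.
- camera_model(name): a dict with "K" (3x3 intrinsics, pixels), "pose" (4x4, takes a point from camera to world coordinates); the wrist camera has in their place "T_tool_cam" (4x4, takes a point from camera to tool coordinates, whose origin is the TCP and whose axes are the flange's). Camera axes: x right, y down, z forward; pixel columns grow to the right and rows downward; lengths in m; the calibration is good to about 2 mm. A picture is of the moment at which its call begins: read the wrist's pose just before it. camera_model takes no time and is no camera call.
- ticket.job_done(): hands the job in; it is judged then, once.
The state is a dict: "time": time; "q": joint angles; "qd": joint speeds; "joint_efforts": joint torques, N m; "ee_pos": TCP position; "tcp_rot": TCP orientation; "wrist_force": force on the tool from outside, world axes, zero at the start; "torque": the same for the moment, N m; "opening": finger opening in m; "grasp_force": force on a finger pad.
Only numpy, scipy, OpenCV 4.12 (cv2) and the standard library are available. Lean on these libraries where they do the work, as an engineer would, in place of code of your own. Each camera call takes 0.05 s, during which the arm holds its last target. There are 200 camera calls.

## Working session

There is one attempt and no reset: what is moved stays moved. The work goes in short steps, Python scripts to look and compute and a tool call to move; the robot and the scene stay as the last step left them, time stands still between calls to the robot, and variables do not carry over. Pictures are saved under pics/ and viewed, at most 14 in all, crops included, and the job is handed in when it is done.

Besides the shell and the picture viewer there is one more tool, called after "Request:" as name(argument=value, ...) on one line, values as JSON. send_rows: Moves the arm, as the interface text tells. Its arguments: {"type":"object","properties":{"targets":{"type":"string"},"newtons":{"type":"number"}},"required":["targets"]}

```bash
ls; mkdir -p pics; python3 - <<'E'
from workcell import bot,camera,camera_model
import cv2,numpy as np
o=bot.get_obs();print({k:np.round(v,3) for k,v in o.items()},bot.hold_point_z)
for n in("scene","side","wrist"):
    cv2.imwrite(f"pics/{n}0.png",camera(n));m=camera_model(n)
    for k,v in m.items():print(n,k,np.round(v,3).tolist())
E
```

```text
pics
{'time': np.float64(0.0), 'q': array([0.0000e+00, 5.0110e+00, 1.0033e+01, 9.5100e+01, 2.0000e-03,
       9.0000e+01]), 'qd': array([-0.001,  0.071,  0.133, -0.084,  0.014, -0.044]), 'joint_efforts': array([ 1.0000e-03, -5.2039e+01,  4.6480e+01,  1.6000e-02,  0.0000e+00,
       -0.0000e+00]), 'ee_pos': array([0.55 , 0.   , 0.231]), 'tcp_rot': array([-1.79922e+02, -2.00000e-03,  9.00000e+01]), 'wrist_force': array([ 0.428, -0.154, -0.149]), 'torque': array([-0.011, -0.011, -0.009]), 'grasp_force': np.float64(0.0), 'opening': np.float64(0.085)} 0.0187
scene K [[441.92, 0.0, 315.421], [0.0, 441.92, 228.917], [0.0, 0.0, 1.0]]
scene pose [[0.04, 0.546, -0.837, 1.369], [0.999, -0.031, 0.028, -0.017], [-0.011, -0.837, -0.547, 0.633], [0.0, 0.0, 0.0, 1.0]]
side K [[502.05, 0.0, 328.132], [0.0, 502.05, 237.477], [0.0, 0.0, 1.0]]
side pose [[-0.872, -0.246, 0.422, 0.089], [-0.489, 0.434, -0.757, 0.747], [0.003, -0.867, -0.499, 0.561], [0.0, 0.0, 0.0, 1.0]]
wrist K [[359.298, 0.0, 318.396], [0.0, 359.298, 237.568], [0.0, 0.0, 1.0]]
wrist T_tool_cam [[-0.001, -0.961, -0.278, 0.07], [1.0, -0.001, 0.001, 0.0], [-0.002, -0.278, 0.961, -0.142], [0.0, 0.0, 0.0, 1.0]]
```

View pics/scene0.png

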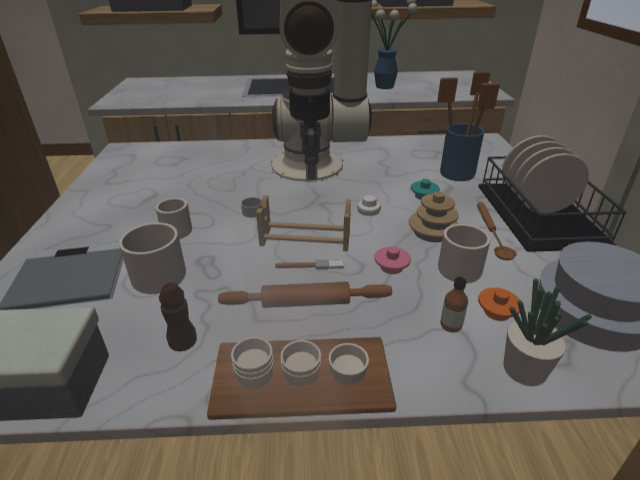

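View pics/side0.png

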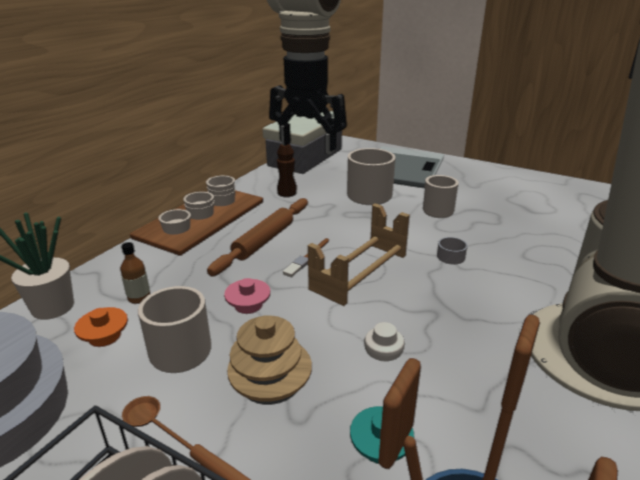

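View pics/wrist0.png

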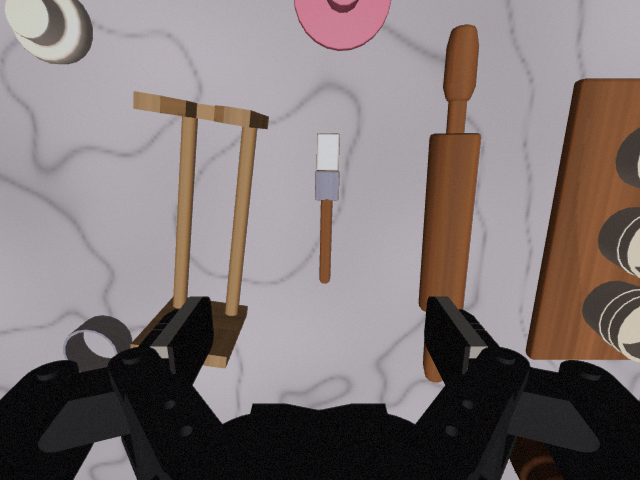

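The scene view shows the large canister (152,243 rim), the medium (464,240) and the small (173,208). The oak stack's knob is at (438,197), the pin runs (221,298)-(391,291), and the stand is near (305,222). The side view shows the same things: knob (265,322), rims (371,160), (174,306) and (441,183). The wrist view shows the stand at left, the brush in the middle and the pin at right, all along world y. First I'll triangulate coarsely.

```bash
cat > h.py <<'E'
from workcell import bot,camera,camera_model
import cv2,numpy as np
from scipy.spatial.transform import Rotation as R
def toolpose():
    o=bot.get_obs();T=np.eye(4);T[:3,:3]=R.from_euler('xyz',o['tcp_rot'],degrees=True).as_matrix();T[:3,3]=o['ee_pos'];return T
def cam(n,T=None):
    m=camera_model(n)
    return np.array(m['K']), (np.array(m['pose']) if n!='wrist' else (toolpose() if T is None else T)@np.array(m['T_tool_cam']))
def ray(c,p):
    K,P=c;d=P[:3,:3]@np.linalg.solve(K,[p[0],p[1],1.]);return P[:3,3],d/np.linalg.norm(d)
def plane(c,p,z):
    o,d=ray(c,p);return o+d*(z-o[2])/d[2]
def tri(obs):
    A=0;b=0;L=[ray(c,p) for c,p in obs]
    for o,d in L:
        M=np.eye(3)-np.outer(d,d);A=A+M;b=b+M@o
    X=np.linalg.solve(A,b)
    return X,max(np.linalg.norm((np.eye(3)-np.outer(d,d))@(X-o)) for o,d in L)
def proj(c,X):
    K,P=c;v=K@(P[:3,:3].T@(np.array(X)-P[:3,3]));return v[:2]/v[2]
def snap(name,cname='wrist'):
    T=toolpose();im=camera(cname);cv2.imwrite(f'pics/{name}.png',im);np.save(f'pics/{name}.npy',T);return im,T
E
python3 - <<'E'
from h import *
s,d,w=cam('scene'),cam('side'),cam('wrist')
for n,a,b in [('knobS',(438,195),(265,322)),('rimL',(152,243),(371,160)),('rimM',(464,240),(174,306)),('rimS',(173,208),(441,183)),
  ('pinA',(221,298),(303,205)),('pinB',(391,291),(213,268))]:
    X,e=tri([(s,a),(d,b)]);print(n,X.round(3),round(e,4))
for n,p,z in [('barrelTop',(456,134),.03),('barrelBot',(441,310),.03),('brushA',(328,134),.006),('brushB',(324,282),.006)]:print(n,plane(w,p,z).round(3))
E
```

```text
knobS [0.432 0.313 0.11 ] 0.0011
rimL [ 0.577 -0.344  0.097] 0.0037
rimM [0.593 0.328 0.087] 0.0015
rimS [ 0.392 -0.345  0.075] 0.0029
pinA [ 0.68  -0.189  0.019] 0.0027
pinB [0.678 0.155 0.027] 0.0058
barrelTop [0.676 0.07  0.03 ]
barrelBot [ 0.679 -0.109  0.03 ]
brushA [0.56  0.07  0.006]
brushB [ 0.556 -0.087  0.006]
```

Request:
send_rows(targets="310 -40 -49 0 90;310 -40 -49 0 90;310 -40 -49 0 90;310 -40 -49 0 90;310 -40 -49 0 90;310 -40 -49 0 90;310 -40 -49 0 90;310 -40 -49 0 90;310 -40 -49 0 90;310 -40 -49 0 90")

```text
time: 1.4
ee_pos: [0.5103, 0.3092, 0.2804]
tcp_rot: [180.0, -0.0, 89.9]
wrist_force: [0.0, -0.0, -0.4]
opening: 0.0557
grasp_force: 0.0
```

```bash
python3 - <<'E'
from h import *
im,T=snap('w1');print(T.round(3),bot.get_obs()['opening'])
E
```

```text
[[ 0.001  1.     0.     0.51 ]
 [ 1.    -0.001  0.     0.309]
 [ 0.     0.    -1.     0.28 ]
 [ 0.     0.     0.     1.   ]] 0.05506824812744544
```

View pics/w1.png

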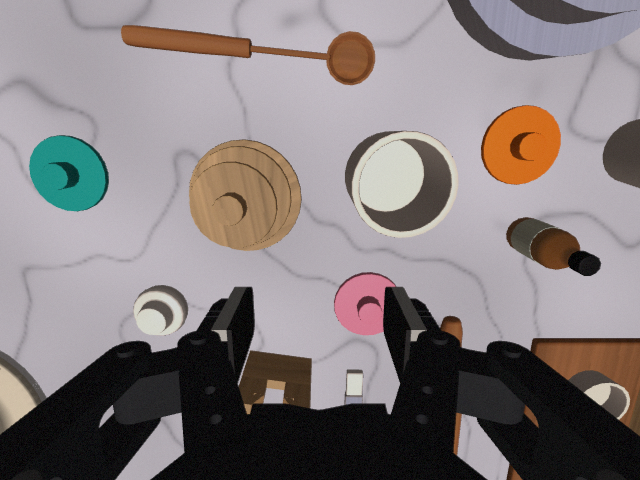

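The wrist view shows the lid stack centred at about (237,204) with its knob near (231,208). The medium canister's bright rim ring is at about (405,184), clear of the other things.

```bash
python3 - <<'E'
from h import *
im=cv2.imread('pics/w1.png');T=np.load('pics/w1.npy');w=cam('wrist',T)
g=im[:,:,1]
# bright stoneware mask: warm-white
hsv=cv2.cvtColor(im,cv2.COLOR_BGR2HSV)
print('counter',im[60,290],'rim',im[232,405],im[185,455],'disc',im[170,290],'med',im[180,268],'small',im[180,220],'knob',im[207,230])
m=((im[:,:,0].astype(int)-im[:,:,2]<-0)&(g>165)).astype(np.uint8)*255
m[:100]=0;m[260:]=0;m[:,:320]=0;m[:,470:]=0
c=max(cv2.findContours(m,cv2.RETR_EXTERNAL,cv2.CHAIN_APPROX_NONE)[0],key=cv2.contourArea)
e=cv2.fitEllipse(cv2.convexHull(c));print('rim',e)
for z in(.087,.096):
  print(plane(w,e[0],z).round(4), 'diam',np.linalg.norm(plane(w,(e[0][0]-e[1][0]/2,e[0][1]),z)-plane(w,(e[0][0]+e[1][0]/2,e[0][1]),z)).round(4))
a=cv2.resize(im[120:260,170:320],None,fx=4,fy=4,interpolation=cv2.INTER_CUBIC)
b=cv2.cvtColor(cv2.resize(m[110:250,330:480],None,fx=1,fy=1),cv2.COLOR_GRAY2BGR)
a[:140,-150:]=b;cv2.imwrite('pics/c1.png',a)
E
```

```text
counter [194 187 194] rim [194 208 212] [192 207 210] disc [103 139 173] med [ 66  92 116] small [ 98 135 167] knob [102 137 170]
rim ((405.06182861328125, 185.3947296142578), (104.26216888427734, 111.97547912597656), 41.27165222167969)
[0.5917 0.3329 0.087 ] diam 0.0974
[0.5895 0.3341 0.096 ] diam 0.0947
```

View pics/c1.png

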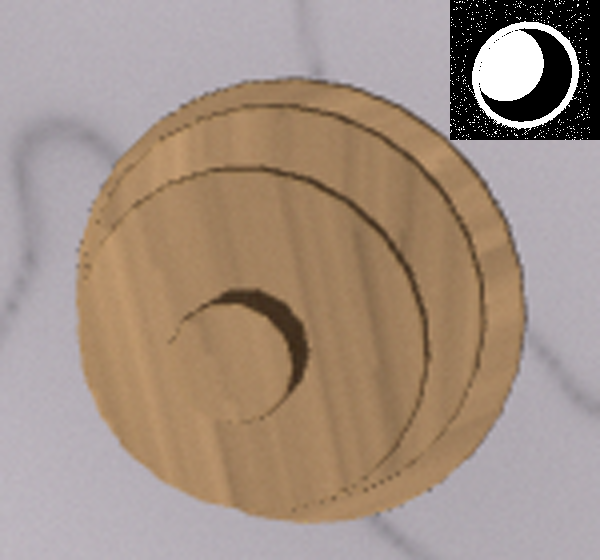

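The crop shows the knob top circle at crop (232,364) (full picture 228,211), the small disc centre at (233.5,205) and the large disc centre at (247.5,195).

```bash
python3 - <<'E'
from h import *
T=np.load('pics/w1.npy');w=cam('wrist',T);s,d=cam('scene'),cam('side')
print('knob tri',tri([(w,(228,211)),(s,(438,195)),(d,(265,322))]))
for p,z in[((228,211),.113),((233.5,205.2),.093),((247.5,195),.031)]:print(plane(w,p,z).round(4))
print('rim tri',tri([(w,(405.1,185.4)),(s,(464,240)),(d,(174,306))]))
# bigger baseline knob dia
print(np.linalg.norm(plane(w,(213.5,211),.113)-plane(w,(243,211),.113)))
E
```

```text
knob tri (array([0.43138778, 0.31360621, 0.11006286]), np.float64(0.0012906515012763244))
[0.4314 0.3144 0.113 ]
[0.4318 0.3157 0.093 ]
[0.4332 0.315  0.031 ]
rim tri (array([0.5920181 , 0.3303735 , 0.08671317]), np.float64(0.0027975251732728465))
0.025879294350430328
```

Request:
send_rows(targets="5 -78 60 0 90;5 -78 110 0 90;5 -78 140 0 90;5 -78 160 0 90;5 -78 175 0 90;5 -78 183 0 90;5 -78 183 0 90;5 -78 183 0 90;5 -78 183 0 200;5 -78 183 0 255;5 -78 183 0 255;5 -78 183 0 255;5 -78 183 0 255", newtons=40)

```text
time: 3.08
ee_pos: [0.4322, 0.3152, 0.0979]
tcp_rot: [180.0, -0.0, 90.0]
wrist_force: [-1.9, 0.7, 6.8]
opening: 0.0259
grasp_force: 39.3
```

Request:
send_rows(targets="0 0 -10 0 255;0 0 -40 0 255;0 0 -100 0 255;-30 0 -150 0 255;-80 5 -185 0 255;-135 10 -185 0 255;-190 15 -185 0 255;-245 20 -185 0 255;-300 25 -185 0 255;-355 30 -185 0 255;-410 35 -185 0 255;-465 40 -185 0 255;-520 45 -185 0 255;-575 48 -185 0 255;-620 48 -185 0 255;-650 48 -185 0 255;-660 48 -185 0 255;-660 48 -185 0 255;-660 48 -185 0 255;-660 48 -185 0 255")

```text
time: 5.58
ee_pos: [0.4802, -0.344, 0.2827]
tcp_rot: [180.0, 0.0, 90.1]
wrist_force: [-0.4, -0.0, -0.7]
opening: 0.026
grasp_force: 39.7
```

```bash
python3 - <<'E'
from h import *
im,T=snap('w2');print(T.round(4).tolist(),bot.get_obs()['opening'])
E
```

```text
[[-0.0012, 1.0, 0.0005, 0.4802], [1.0, 0.0012, -0.0002, -0.344], [-0.0002, 0.0005, -1.0, 0.2827], [0.0, 0.0, 0.0, 1.0]] 0.026181125007923915
```

View pics/w2.png

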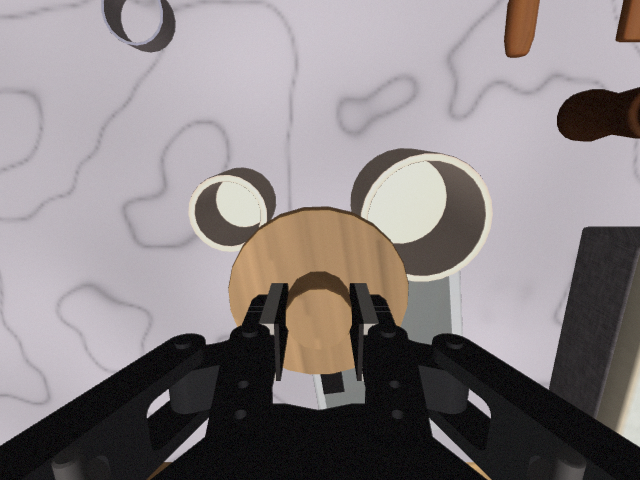

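The view shows the small rim centred near (229,213) and the large rim near (426,217). The held lid is at (318,290) and hides a little of each rim, so I'll fit only the visible edges.

```bash
cat >> h.py <<'E'
def rim(im,box,skip=None):
    "ellipse through the outer edge of the bright rim in box=(x0,y0,x1,y1); skip(x,y)->True drops hidden points"
    x0,y0,x1,y1=box;b,g,r=[im[:,:,i].astype(int) for i in range(3)]
    m=((r-b>4)&(g>160)&(r-g<15)).astype(np.uint8)*255
    k=np.zeros_like(m);k[y0:y1,x0:x1]=m[y0:y1,x0:x1];k=cv2.medianBlur(k,3)
    c=np.vstack([c for c in cv2.findContours(k,cv2.RETR_EXTERNAL,cv2.CHAIN_APPROX_NONE)[0] if len(c)>30])
    h=cv2.convexHull(c)[:,0]
    if skip: h=np.array([p for p in h if not skip(*p)])
    return cv2.fitEllipse(h.astype(np.float32)),len(h)
E
python3 - <<'E'
from h import *
im=cv2.imread('pics/w2.png');T=np.load('pics/w2.npy');w=cam('wrist',T);s,d=cam('scene'),cam('side')
sk=lambda x,y:np.hypot(x-318,y-290)<97
for n,box,z,D,a,b in[('S',(175,165,285,262),.082,.078,(173,208),(441,183)),('L',(345,140,505,292),.110,.120,(152,243),(371,160))]:
    e,k=rim(im,box,sk);print(n,e,k,plane(w,e[0],z).round(4))
    r=np.mean(e[1])/2;print(' dia',np.linalg.norm(plane(w,(e[0][0]-r,e[0][1]),z)-plane(w,(e[0][0]+r,e[0][1]),z)).round(4),D,tri([(w,e[0]),(s,a),(d,b)]))
im=cv2.imread('pics/w1.png');w=cam('wrist',np.load('pics/w1.npy'));e,k=rim(im,(340,115,470,250));print('M',e,plane(w,e[0],.096).round(4))
E
```

```text
S ((227.09031677246094, 213.0810546875), (74.8980941772461, 80.0048599243164), 123.23095703125) 24 [ 0.3919 -0.3481  0.082 ]
 dia 0.0754 0.078 (array([ 0.39136357, -0.34715477,  0.07451352]), np.float64(0.004251119989492047))
L ((426.2755126953125, 217.32452392578125), (124.27486419677734, 134.99794006347656), 56.362056732177734) 38 [ 0.5776 -0.346   0.11  ]
 dia 0.1165 0.12 (array([ 0.57909188, -0.34595577,  0.09764956]), np.float64(0.0051744157804067305))
M ((404.82318115234375, 184.46414184570312), (102.83855438232422, 109.59521484375), 48.101478576660156) [0.5893 0.335  0.096 ]
```

Request:
send_rows(targets="-2 -40 20 0 255;-2 -88 60 0 255;-2 -88 90 0 255;-2 -88 110 0 255;-2 -88 110 0 255;-2 -88 110 0 255")

```text
time: 6.38
ee_pos: [0.3924, -0.347, 0.1734]
tcp_rot: [179.9, 0.0, 90.0]
wrist_force: [-0.7, 0.2, -1.6]
opening: 0.0263
grasp_force: 39.9
```

```bash
python3 - <<'E'
from h import *
im,T=snap('w3');print(T[:3,3].round(4))
w=cam('wrist',T);w2=cam('wrist',np.load('pics/w2.npy'))
print(proj(w,(.5776,-.346,.11)))
E
```

```text
[ 0.3924 -0.347   0.1734]
[624.28126577 252.75446708]
```

View pics/w3.png

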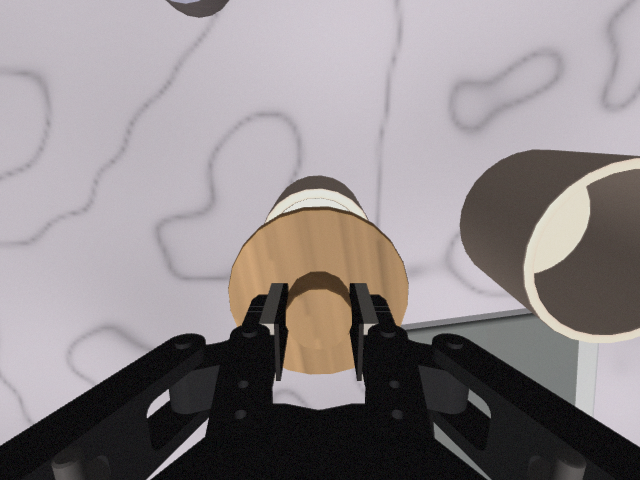

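The view shows the small canister's rim peeping symmetrically out behind the lid, with its top edge at about (318,190). The large rim's left edge is at about (524,255), with its bottom near y=342.

```bash
python3 - <<'E'
from h import *
w=cam('wrist',np.load('pics/w3.npy'));w2=cam('wrist',np.load('pics/w2.npy'))
# rim edges seen in both views: S far (+y) edge; L nearest (-x) edge
print('S edge',tri([(w,(318,190)),(w2,(229,175))]))
for z in(.075,.082):print(z,plane(w2,(229,174.5),z).round(4),plane(w,(318,189.5),z).round(4))
print('L left edge',tri([(w,(524,255)),(w2,(361,217))]))
for z in(.10,.11):print(z,plane(w2,(361,217),z).round(4),plane(w,(524,255),z).round(4))
E
```

```text
S edge (array([ 0.39270818, -0.31355002,  0.06786763]), np.float64(0.0006521407444247968))
0.075 [ 0.3946 -0.3116  0.075 ] [ 0.3926 -0.3128  0.075 ]
0.082 [ 0.3963 -0.3109  0.082 ] [ 0.3926 -0.3117  0.082 ]
L left edge (array([ 0.51915644, -0.34738114,  0.10686079]), np.float64(0.0010270901129993825))
0.1 [ 0.5202 -0.3479  0.1   ] [ 0.5232 -0.3508  0.1   ]
0.11 [ 0.519  -0.3456  0.11  ] [ 0.5171 -0.3473  0.11  ]
```

Request:
send_rows(targets="-2 0 25 0 255;-2 0 50 0 255;-2 0 62 0 255;-2 0 68 0 255;-2 0 72 0 255;-2 0 75 0 255;-2 0 75 0 255;-2 0 75 0 255")

```text
time: 7.42
ee_pos: [0.3921, -0.3491, 0.0976]
tcp_rot: [180.0, 0.0, 90.0]
wrist_force: [-0.3, -0.1, -1.2]
opening: 0.0263
grasp_force: 39.9
```

Request:
send_rows(targets="0 0 1 0 255;0 0 2 0 255;0 0 3 0 255;0 0 3 0 255;0 0 3 0 255")

```text
time: 8.05
ee_pos: [0.3921, -0.3491, 0.0949]
tcp_rot: [180.0, 0.0, 90.0]
wrist_force: [-1.5, 0.9, 5.4]
opening: 0.0263
grasp_force: 40.3
```

Request:
send_rows(targets="0 0 3 0 90;0 0 3 0 90;0 0 3 0 90;0 0 -20 0 90;0 0 -60 0 90;0 0 -120 0 90;0 0 -180 0 90;0 0 -190 0 90;0 0 -190 0 90")

```text
time: 9.18
ee_pos: [0.3923, -0.3492, 0.2844]
tcp_rot: [180.0, 0.0, 90.0]
wrist_force: [0.1, -0.5, -0.4]
opening: 0.0548
grasp_force: 0.0
```

```bash
python3 - <<'E'
from h import *
im,T=snap('w4');print(T[:3,3].round(4))
cv2.imwrite('pics/c4.png',im[80:400])
E
```

```text
[ 0.3923 -0.3492  0.2844]
```

View pics/c4.png

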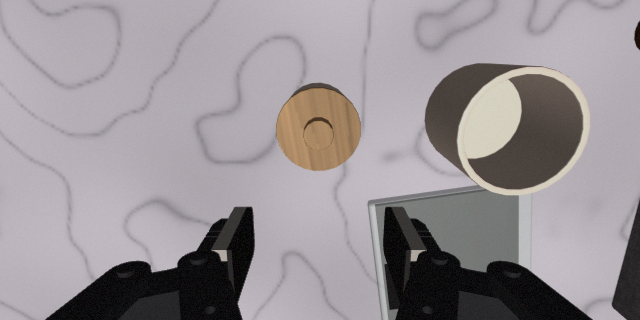

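The small lid lies home on its canister, with its disc at (318,208) in the full picture and no rim or gap showing. The large rim is fully visible near (524,210), so I'll refit it later from this picture. Now to the stack.

Request:
send_rows(targets="60 2 0 0 90;120 6 0 0 90;180 10 0 0 90;240 14 0 0 90;300 18 0 0 90;360 22 0 0 90;420 26 0 0 90;480 30 0 0 90;540 34 0 0 90;600 38 0 0 90;640 40 20 0 90;664 40 60 0 90;664 40 110 0 90;664 40 120 0 90;664 40 120 0 90;664 40 120 0 90")

```text
time: 11.22
ee_pos: [0.4327, 0.3151, 0.1663]
tcp_rot: [179.9, -0.1, 90.0]
wrist_force: [-0.6, -0.6, -0.2]
opening: 0.0554
grasp_force: 0.0
```

```bash
python3 - <<'E'
from h import *
im,T=snap('w5');print(T[:3,3].round(4));w=cam('wrist',T)
print('expect knob',proj(w,(.4318,.315,.082)),'disc c',proj(w,(.4318,.315,.062)))
i4=cv2.imread('pics/w4.png');w4=cam('wrist',np.load('pics/w4.npy'));e,k=rim(i4,(440,135,605,285));w2=cam('wrist',np.load('pics/w2.npy'))
print('L',e,plane(w4,e[0],.11).round(4),tri([(w4,e[0]),(w2,(426.3,217.3))]))
cv2.imwrite('pics/c5.png',cv2.resize(im[60:330,180:460],None,fx=2,fy=2))
E
```

```text
[0.4327 0.3151 0.1663]
expect knob [316.22940693 244.9395328 ] disc c [316.28573357 236.64632585]
L ((523.4205932617188, 211.14173889160156), (120.24290466308594, 140.19003295898438), 52.4488410949707) [ 0.5772 -0.3461  0.11  ] (array([ 0.57824473, -0.34644516,  0.10811232]), np.float64(8.220214372903929e-05))
```

View pics/c5.png

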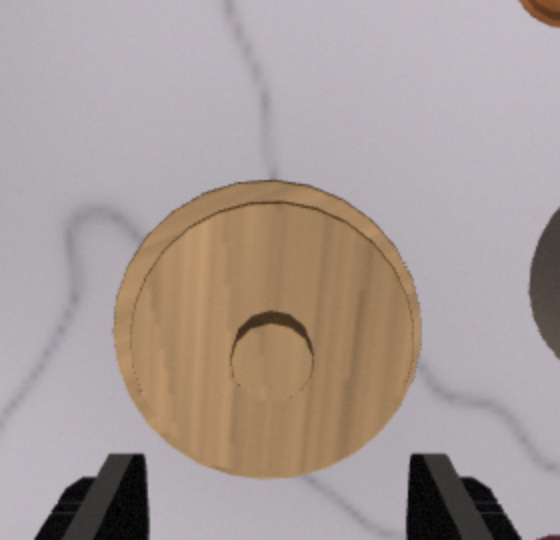

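The crop shows the medium knob's top at crop (272,360), which is (316,240) in full, against (316,245) expected. So y is about 2.5 mm more, and x is right.

Request:
send_rows(targets="2 0 40 0 90;2 0 70 0 90;2 0 85 0 90;2 0 94 0 90;2 0 98 0 90;2 0 98 0 90;2 0 98 0 200;2 0 98 0 255;2 0 98 0 255;2 0 98 0 255;2 0 98 0 255")

```text
time: 12.65
ee_pos: [0.4323, 0.3173, 0.0671]
tcp_rot: [179.9, -0.0, 90.0]
wrist_force: [-1.1, -0.7, 4.7]
opening: 0.0261
grasp_force: 39.2
```

Request:
send_rows(targets="0 0 -10 0 255;0 0 -40 0 255;0 0 -90 0 255;3 20 -130 0 255;10 80 -140 0 255;17 130 -140 0 255;17 158 -140 0 255;17 158 -140 0 255;17 158 -140 0 255;17 158 -140 0 255")

```text
time: 13.9
ee_pos: [0.5892, 0.3342, 0.207]
tcp_rot: [180.0, -0.0, 90.0]
wrist_force: [-0.8, -0.4, -0.5]
opening: 0.0261
grasp_force: 39.9
```

```bash
python3 - <<'E'
from h import *
im,T=snap('w6');print(T[:3,3].round(4));w=cam('wrist',T)
print('expect rim far',proj(w,(.59,.3345+.049,.096)),'sides',proj(w,(.541,.3345,.096)),proj(w,(.639,.3345,.096)))
print('expect disc centre/far/left (top, z tcp-.005)',[proj(w,T[:3,3]+np.array(v)).round(1).tolist() for v in((0,.051,-.013),(-.051,0,-.013),(.051,0,-.013),(0,.014,.015))])
E
```

```text
[0.5892 0.3342 0.207 ]
expect rim far [319.00451441 165.15684317] sides [251.93260658 233.37068012] [386.01202882 233.25679144]
expect disc centre/far/left (top, z tcp-.005) [[317.9, 180.3], [209.2, 289.7], [426.6, 289.5], [318.0, 286.4]]
```

View pics/w6.png

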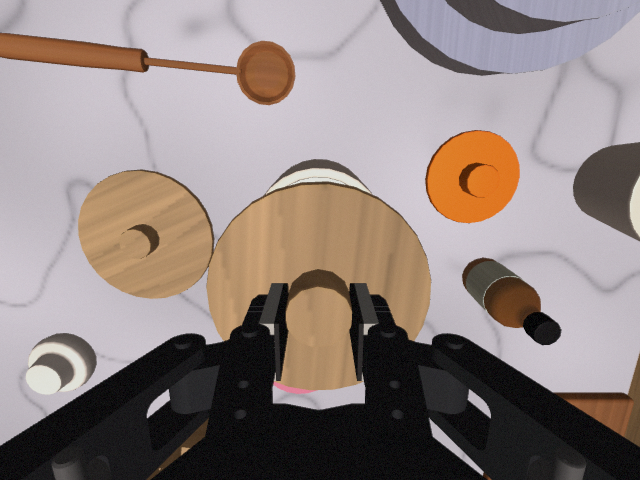

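The medium rim peeps out symmetrically behind the held lid (far edge at (319,168), 165 expected). The lid is aligned to within about 1-2 mm, and the large lid sits undisturbed at (145,234).

Request:
send_rows(targets="-1 0 40 0 255;-1 0 70 0 255;-1 0 85 0 255;-1 0 91 0 255;-1 0 94 0 255;-1 0 95 0 255;-1 0 96 0 255;-1 0 97 0 255;-1 0 98 0 255;-1 0 98 0 255;-1 0 98 0 255")

```text
time: 15.32
ee_pos: [0.5901, 0.3331, 0.1092]
tcp_rot: [179.9, -0.0, 90.0]
wrist_force: [-1.7, -1.3, 4.7]
opening: 0.0263
grasp_force: 40.4
```

```bash
python3 - <<'E'
from h import *
w=cam('wrist',np.load('pics/w6.npy'))
im=cv2.imread('pics/w6.png');h=cv2.cvtColor(im,cv2.COLOR_BGR2HSV)
m=cv2.inRange(h,(8,60,60),(25,255,255));k=np.zeros_like(m);k[150:320,60:214]=m[150:320,60:214];k=cv2.medianBlur(k,5)
c=max(cv2.findContours(k,cv2.RETR_EXTERNAL,cv2.CHAIN_APPROX_NONE)[0],key=cv2.contourArea);e=cv2.fitEllipse(cv2.convexHull(c));print(e,plane(w,e[0],.031).round(4))
E
```

```text
((154.5013427734375, 243.0191650390625), (122.48233032226562, 172.47607421875), 132.62460327148438) [0.4381 0.3074 0.031 ]
```

Request:
send_rows(targets="0 0 0 0 90;0 0 0 0 90;0 0 0 0 90;0 0 -20 0 90;0 0 -60 0 90;0 -30 -80 0 90;-5 -80 -80 0 90;-15 -130 -70 0 90;-17 -158 -50 0 90;-17 -158 -30 0 90;-17 -158 -30 0 90;-17 -158 -30 0 90")

```text
time: 16.82
ee_pos: [0.4324, 0.3161, 0.139]
tcp_rot: [180.0, -0.0, 90.0]
wrist_force: [0.4, 0.0, -0.3]
opening: 0.055
grasp_force: 0.0
```

```bash
python3 - <<'E'
from h import *
im,T=snap('w7');print(T[:3,3].round(4));w=cam('wrist',T)
print('expect knob',proj(w,(.4318,.316,.051)),'disc c',proj(w,(.4318,.316,.031)))
h=cv2.cvtColor(im,cv2.COLOR_BGR2HSV)
m=cv2.inRange(h,(8,60,60),(25,255,255));k=np.zeros_like(m);k[90:360,200:440]=m[90:360,200:440];k=cv2.medianBlur(k,5)
c=max(cv2.findContours(k,cv2.RETR_EXTERNAL,cv2.CHAIN_APPROX_NONE)[0],key=cv2.contourArea);e=cv2.fitEllipse(cv2.convexHull(c));print(e,cv2.boundingRect(c),plane(w,e[0],.031).round(4))
cv2.imwrite('pics/c7.png',im[60:400,150:640])
E
```

```text
[0.4324 0.3161 0.139 ]
expect knob [316.87357668 243.13611341] disc c [316.92651589 235.05469204]
((313.5135498046875, 234.1217041015625), (162.35733032226562, 168.65977478027344), 92.72549438476562) (230, 153, 168, 163) [0.4293 0.3167 0.031 ]
```

View pics/c7.png

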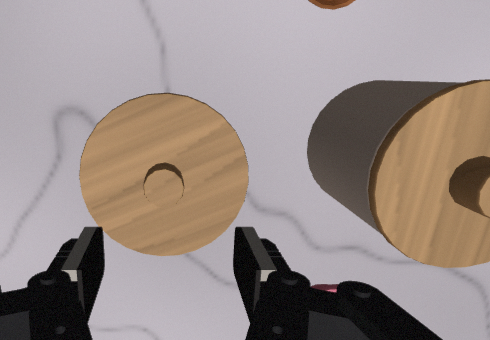

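The crop shows the large lid at full-picture (313,234), 3 mm less in x than assumed. The medium lid is flat on its canister at right.

Request:
send_rows(targets="0 -3 40 0 90;0 -3 70 0 90;0 -3 88 0 90;0 -3 98 0 90;0 -3 103 0 90;0 -3 103 0 90;0 -3 103 0 200;0 -3 103 0 255;0 -3 103 0 255;0 -3 103 0 255;0 -3 103 0 255", newtons=50)

```text
time: 18.25
ee_pos: [0.4293, 0.3163, 0.0363]
tcp_rot: [179.9, -0.0, 90.0]
wrist_force: [-1.3, -0.1, 5.9]
opening: 0.0259
grasp_force: 49.1
```

Request:
send_rows(targets="0 0 -10 0 255;0 0 -40 0 255;0 0 -90 0 255;0 0 -150 0 255;-30 5 -200 0 255;-85 20 -215 0 255;-140 35 -215 0 255;-195 50 -215 0 255;-250 65 -215 0 255;-305 80 -215 0 255;-360 95 -215 0 255;-415 110 -215 0 255;-470 125 -215 0 255;-525 135 -215 0 255;-580 142 -215 0 255;-630 148 -215 0 255;-662 148 -215 0 255;-662 148 -195 0 255;-662 148 -195 0 255;-662 148 -195 0 255")

```text
time: 20.75
ee_pos: [0.577, -0.3456, 0.2311]
tcp_rot: [180.0, 0.0, 90.0]
wrist_force: [0.4, 0.2, -0.4]
opening: 0.026
grasp_force: 49.8
```

```bash
python3 - <<'E'
from h import *
im,T=snap('w8');print(T[:3,3].round(4));w=cam('wrist',T)
print('expect rim far',proj(w,(.5778,-.3462+.06,.11)),'disc far,left,right',[proj(w,T[:3,3]+np.array(v)).round(1).tolist() for v in((0,.062,-.013),(-.062,0,-.013),(.062,0,-.013))])
cv2.imwrite('pics/c8.png',im[60:400,100:540])
E
```

```text
[ 0.577  -0.3456  0.2311]
expect rim far [318.87725331 149.542495  ] disc far,left,right [[317.8, 154.1], [185.7, 289.8], [450.0, 289.4]]
```

View pics/c8.png

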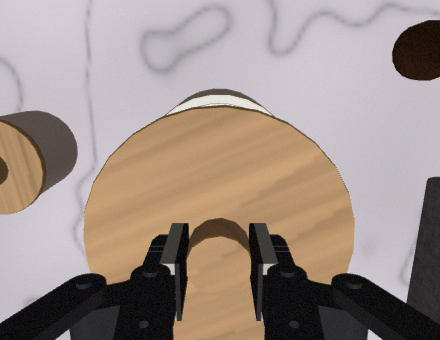

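The large rim's far edge is at about (319,153) and the disc's far edge at about (319,166), against 150 and 154 expected. The lid therefore sits about 3 mm too far to -y relative to the rim, and I'll correct by +3 mm on the way down.

Request:
send_rows(targets="3 0 40 0 255;3 0 75 0 255;3 0 92 0 255;3 0 99 0 255;3 0 102 0 255;3 0 104 0 255;3 0 105 0 255;3 0 106 0 255;3 0 107 0 255;3 0 107 0 255")

```text
time: 22.05
ee_pos: [0.577, -0.343, 0.1234]
tcp_rot: [180.0, 0.0, 90.0]
wrist_force: [0.1, 0.5, -0.6]
opening: 0.0258
grasp_force: 49.9
```

Request:
send_rows(targets="0 0 0.5 0 255;0 0 1 0 255;0 0 1.5 0 255;0 0 1.5 0 255")

```text
time: 22.55
ee_pos: [0.5771, -0.3431, 0.1234]
tcp_rot: [179.9, 0.1, 90.0]
wrist_force: [-2.3, 1.3, 9.3]
opening: 0.0261
grasp_force: 50.8
```

Request:
send_rows(targets="0 0 1.5 0 60;0 0 1.5 0 60;0 0 1.5 0 60;0 0 -20 0 60;0 0 -70 0 60;0 0 -120 0 60;0 0 -130 0 60;0 0 -130 0 60")

```text
time: 23.55
ee_pos: [0.5773, -0.3432, 0.2518]
tcp_rot: [180.0, 0.0, 90.0]
wrist_force: [-0.1, 0.9, 1.2]
opening: 0.0649
grasp_force: 0.0
```

```bash
python3 - <<'E'
from h import *
im,T=snap('w9');print(T[:3,3].round(4))
w=cam('wrist',T);print('exp disc',proj(w,(.577,-.346,.118)))
cv2.imwrite('pics/c9.png',im[60:400,100:540])
E
```

```text
[ 0.5773 -0.3432  0.2518]
exp disc [317.4412478  229.44177678]
```

View pics/c9.png

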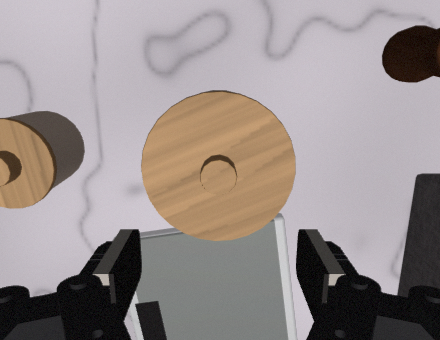

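Request:
send_rows(targets="60 15 0 0 60;120 30 0 0 60;180 45 0 0 60;240 60 0 0 60;290 70 0 0 60;320 73 0 0 60;320 73 0 0 60;320 73 0 0 60;320 73 0 0 60")

```text
time: 24.72
ee_pos: [0.6498, -0.0242, 0.2512]
tcp_rot: [-180.0, 0.0, 89.9]
wrist_force: [0.5, -0.3, 0.9]
opening: 0.0653
grasp_force: 0.0
```

```bash
python3 - <<'E'
from h import *
im,T=snap('w10');print(T[:3,3].round(4))
E
```

```text
[ 0.6498 -0.0242  0.2512]
```

View pics/w10.png

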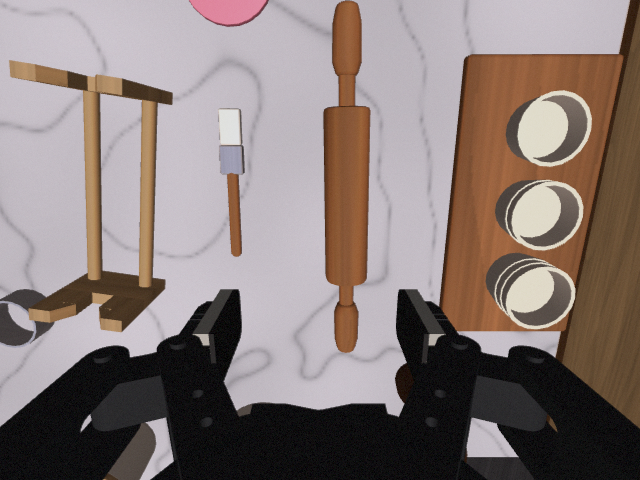

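The large lid is home on its canister (disc centred at crop (218,166), no rim showing). The last view shows the pin barrel with corners (327,107)-(370,107) to (327,283)-(367,283). The stand's far cheek top runs (10,68)-(172,97) and its near cheek has horns at about (55,312) and (112,322). The brush is at (231,180) and the board's left edge at about x=445. That was my last picture, so I'll measure by numbers from here.

```bash
python3 - <<'E'
from h import *
V={'w10':(cv2.imread('pics/w10.png'),cam('wrist',np.load('pics/w10.npy')))}
T0=np.eye(4);T0[:3,:3]=R.from_euler('xyz',[180,0,90],degrees=True).as_matrix();T0[:3,3]=[.55,0,.231]
V['w0']=(cv2.imread('pics/wrist0.png'),cam('wrist',T0))
print('pin tips etc')
for p in[(348.5,107),(347,283),(347,2),(346,352)]:print(plane(V['w10'][1],p,.023).round(4))
print('board edge',plane(V['w10'][1],(440,330),.02).round(3),plane(V['w10'][1],(450,200),.02).round(3))
# pin barrel by two views: edges row-wise mid barrel
for n,rows in(('w10',(150,240)),('w0',(170,280))):
    im,c=V[n];h=cv2.cvtColor(im,cv2.COLOR_BGR2HSV);m=cv2.inRange(h,(3,110,40),(18,255,255))
    for r in rows:
        xs=np.where(m[r,300:420 if n=='w10' else 500])[0]+300;xs=xs[xs>(300 if n=='w10' else 400)];print(n,r,xs.min(),xs.max(),plane(c,((xs.min()+xs.max())/2,r),.023).round(4))
# stand rectified onto z=.098
for n in V:
    im,c=V[n];h=cv2.cvtColor(im,cv2.COLOR_BGR2HSV);m=cv2.inRange(h,(8,55,40),(24,255,255))
    print(n)
    for y in list(np.arange(.125,.06,-.005))+list(np.arange(-.06,-.16,-.005)):
        row=''
        for x in np.arange(.36,.54,.003):
            u,v=proj(c,(x,y,.098)).round().astype(int)
            row+=('?' if not(0<=u<640 and 0<=v<480) else ('.' if not m[v,u] else ('#' if im[v,u,2]>125 else 'o')))
        print(f'{y:+.3f}',row)
E
```

```text
pin tips etc
[0.6796 0.0708 0.023 ]
[ 0.6818 -0.1138  0.023 ]
[0.6764 0.1601 0.023 ]
[ 0.6823 -0.2019  0.023 ]
board edge [ 0.792 -0.175  0.02 ] [ 0.788 -0.021  0.02 ]
w10 150 324 368 [0.6779 0.0302 0.023 ]
w10 240 326 366 [ 0.6797 -0.0639  0.023 ]
w0 170 428 476 [0.6792 0.0366 0.023 ]
w0 280 420 465 [ 0.6809 -0.0776  0.023 ]
w10
+0.125 ????????????????????.........................................
+0.120 ???????????????????..........................................
+0.115 ???????????????????..........................................
+0.110 ???????????????????..........................................
+0.105 ??????????????????...........................................
+0.100 ??????????????????...........................................
+0.095 ?????????????????...##########...............................
+0.090 ?????????????????..###############ooo....#...................
+0.085 ?????????????????........#########ooooo########ooo...........
+0.080 ????????????????...................oooo########ooooooooo.....
+0.075 ????????????????.....................###o....ooooooooooooooo.
+0.070 ??
[... 3088 characters left out ...]
..........
-0.110 .........o......................ooooooo......................
-0.115 ................................oooooo.......................
-0.120 ..............................o######........................
-0.125 ..............................######o........................
-0.130 .............................................................
-0.135 .............................................................
-0.140 .............................................................
-0.145 .............................................................
-0.150 .............................................................
-0.155 .............................................................
```

```bash
python3 - <<'E'
from h import *
T0=np.eye(4);T0[:3,:3]=R.from_euler('xyz',[180,0,90],degrees=True).as_matrix();T0[:3,3]=[.55,0,.231]
for n,T in(('w10',np.load('pics/w10.npy')),('wrist0',T0)):
    im=cv2.imread(f'pics/{n}.png');c=cam('wrist',T)
    H=cv2.getPerspectiveTransform(np.float32([proj(c,(x,y,.098)) for x,y in((.36,.14),(.54,.14),(.54,-.16),(.36,-.16))]),np.float32([(0,0),(360,0),(360,600),(0,600)]))
    t=cv2.warpPerspective(im,H,(360,600));h=cv2.cvtColor(t,cv2.COLOR_BGR2HSV)
    m=cv2.inRange(h,(8,55,40),(24,255,255))&((t[:,:,2]>125)*255).astype(np.uint8);m=cv2.medianBlur(m,5)
    for y0,y1 in((70,122),(485,590)):
        k=np.zeros_like(m);k[y0:y1]=m[y0:y1]
        for q in cv2.findContours(k,cv2.RETR_EXTERNAL,cv2.CHAIN_APPROX_NONE)[0]:
            if cv2.contourArea(q)<150:continue
            b=cv2.approxPolyDP(q,3,True)[:,0]*.5
            print(n,cv2.contourArea(q)/4,[(round(360+p[0]),round(140-p[1])) for p in b])
E
```

```text
w10 223.0 [(475, 88), (474, 80), (500, 80), (500, 87), (484, 90)]
w10 472.5 [(418, 98), (418, 88), (458, 82), (459, 92)]
w10 217.25 [(449, -116), (450, -127), (468, -128), (468, -118)]
w10 451.875 [(430, -103), (408, -108), (388, -106), (385, -116), (402, -120), (428, -112)]
wrist0 349.375 [(463, 90), (463, 82), (500, 80), (500, 87)]
wrist0 386.0 [(418, 98), (418, 88), (447, 84), (453, 86), (454, 94)]
wrist0 190.75 [(448, -126), (466, -130), (468, -120), (454, -116)]
```

Request:
send_rows(targets="3 29 50 -1 60;3 29 110 -1 60;3 29 160 -1 60;3 29 200 -1 60;3 29 225 -1 60;3 29 238 -1 60;3 29 245 -1 60;3 29 246 -1 60;3 29 246 -1 60;3 29 246 -1 60", newtons=50)

```text
time: 26.02
ee_pos: [0.6795, -0.02, 0.0067]
tcp_rot: [179.9, 0.0, 91.0]
wrist_force: [0.5, -1.2, -1.1]
opening: 0.0652
grasp_force: 0.0
```

Request:
send_rows(targets="0 0 2 0 90;0 0 2 0 120;0 0 2 0 160;0 0 2 0 200;0 0 2 0 255;0 0 2 0 255;0 0 2 0 255", newtons=60)

```text
time: 26.9
ee_pos: [0.6789, -0.02, 0.004]
tcp_rot: [-180.0, -0.0, 91.0]
wrist_force: [-3.8, 1.8, 5.3]
opening: 0.0443
grasp_force: 61.5
```

Request:
send_rows(targets="0 0 -8 0 255;0 0 -30 0 255;0 0 -80 0 255;0 0 -130 0 255;0 0 -160 0 255;3 -40 -160 3 255;6 -90 -160 6 255;8 -140 -160 9.6 255;10 -190 -160 9.6 255;10 -225 -160 9.6 255;10 -236 -160 9.6 255;10 -236 -130 9.6 255;10 -236 -130 9.6 255;10 -236 -130 9.6 255;10 -236 -130 9.6 255")

```text
time: 28.78
ee_pos: [0.4436, -0.0141, 0.1347]
tcp_rot: [179.9, -0.0, 81.4]
wrist_force: [-1.0, -0.4, -4.4]
opening: 0.0443
grasp_force: 63.2
```

```bash
python3 - <<'E'
from h import *
im,T=snap('w11');print(T[:3,3].round(4));w=cam('wrist',T);s=cam('scene');d=cam('side')
o=bot.get_obs();print(o['torque'].round(3),o['wrist_force'].round(2),o['opening'].round(4))
# pin axis in wrist view: far barrel part and handle, expected vs seen
z=T[2,3]+.019;a=T[:3,0]
for L in(.06,.085,.105,.14,.17):
    u,v=proj(w,T[:3,3]+a*(L)+[0,0,.019])
    if 0<=v<480:
        h=cv2.cvtColor(im,cv2.COLOR_BGR2HSV);r=cv2.inRange(h,(3,110,30),(18,255,255))[int(v)]
        xs=np.where(r)[0];xs=xs[abs(xs-u)<90];print(L,(u.round(),v.round()),xs.min() if len(xs) else None,xs.max() if len(xs) else None)
E
```

```text
[ 0.4436 -0.0141  0.1347]Traceback (most recent call last):
  File "<stdin>", line 3, in <module>
AttributeError: 'float' object has no attribute 'round'
```

```bash
python3 - <<'E'
from h import *
im=cv2.imread('pics/w11.png');T=np.load('pics/w11.npy');w=cam('wrist',T)
h=cv2.cvtColor(im,cv2.COLOR_BGR2HSV);mr=cv2.inRange(h,(3,110,30),(14,255,255));mo=cv2.inRange(h,(14,55,40),(26,255,255))
a=T[:3,0]
for L in(.05,.07,.085,.1,.112,.13,.15,.17):
    u,v=proj(w,T[:3,3]+a*L+[0,0,.019])
    if 0<=v<480:
        f=lambda m:(lambda x:(x.min(),x.max()) if len(x) else None)((lambda x:x[abs(x-u)<110])(np.where(m[int(v)])[0]))
        print(L,u.round(),v.round(),'red',f(mr),'oak',f(mo))
# top plane map of the far cheek in the stand frame (u along axis, v across), both colours
c=np.array([.4432,-.0152,.098]);e=np.array([np.cos(np.radians(81.4)),np.sin(np.radians(81.4)),0]);f=np.array([e[1],-e[0],0])
for U in np.arange(.125,.08,-.004):
    r=''
    for W in np.arange(-.06,.0601,.002):
        p=proj(w,c+e*U+f*W).round().astype(int)
        r+='?' if not(0<=p[0]<640 and 0<=p[1]<480) else ('r' if mr[p[1],p[0]] else 'O' if mo[p[1],p[0]] and im[p[1],p[0],2]>125 else 'o' if mo[p[1],p[0]] else '.')
    print(round(U,3),r)
E
```

```text
0.05 318.0 195.0 red (np.int64(252), np.int64(385)) oak None
0.07 318.0 135.0 red (np.int64(249), np.int64(388)) oak (np.int64(363), np.int64(363))
0.085 318.0 85.0 red (np.int64(246), np.int64(391)) oak (np.int64(244), np.int64(245))
0.1 318.0 33.0 red (np.int64(294), np.int64(343)) oak None
0.125 .........................rrrrrrrrrrrr........................
0.121 .........................rrrrrrrrrrrr........................
0.117 .........................rrrrrrrrrrr.........................
0.113 .........................rrrrrrrrrrr.........................
0.109 ..........OOOOOOOOOr.....rrrrrrrrrrr.....rOOOOOOOOO..........
0.105 .........OOOOOOOOOOOrrrrrrrrrrrrrrrrrrrrrOOOOOOOOOO..........
0.101 .........OOOOOOrrrrrrrrrrrrrrrrrrrrrrrrrrrrrrrrOOOO..........
0.097 ..........rrrrrrrrrrrrrrrrrrrrrrrrrrrrrrrrrrrrrrooo..........
0.093 ..............rrrrrrrrrrrrrrrrrrrrrrrrrrrrrrrrrr.............
0.089 ..............rrrrrrrrrrrrrrrrrrrrrrrrrrrrrrrrrr.............
0.085 ..............rrrrrrrrrrrrrrrrrrrrrrrrrrrrrrrrrr.............
0.081 ..............rrrrrrrrrrrrrrrrrrrrrrrrrrrrrrrrrr.............
```

Request:
send_rows(targets="0 -0.7 20 0 255;0 -0.7 35 0 255;0 -0.7 45 0 255;0 -0.7 52 0 255;0 -0.7 58 0 255;0 -0.7 63 0 255;0 -0.7 67 0 255;0 -0.7 70 0 255;0 -0.7 70 0 255")

```text
time: 29.95
ee_pos: [0.4421, -0.014, 0.0636]
tcp_rot: [-180.0, 0.0, 81.4]
wrist_force: [-0.1, -0.4, -4.7]
opening: 0.0444
grasp_force: 63.7
```

No contact: the necks are in the slots (neck bottoms about 74 mm up). I'll go on down slowly.

Request:
send_rows(targets="0 0 4 0 255;0 0 8 0 255;0 0 12 0 255;0 0 15 0 255;0 0 17 0 255;0 0 18.5 0 255;0 0 19 0 255;0 0 19 0 255;0 0 19 0 255")

```text
time: 31.08
ee_pos: [0.4422, -0.014, 0.0449]
tcp_rot: [180.0, -0.0, 81.4]
wrist_force: [-0.0, -0.1, -3.9]
opening: 0.0445
grasp_force: 63.7
```

Request:
send_rows(targets="0 0 0.5 0 255;0 0 1 0 255;0 0 1.5 0 255;0 0 2 0 255;0 0 2 0 255;0 0 2 0 255")

```text
time: 31.82
ee_pos: [0.4422, -0.014, 0.0429]
tcp_rot: [180.0, -0.0, 81.4]
wrist_force: [-2.0, 0.1, -1.6]
opening: 0.0441
grasp_force: 63.7
```

Request:
send_rows(targets="0 0 0.5 0 255;0 0 0.5 0 255;0 0 0.5 0 110;0 0 0.5 0 90;0 0 0.5 0 60;0 0 0.5 0 60;0 0 0.5 0 60;0 0 -10 0 60;0 0 -30 0 60;0 0 -70 0 60;0 0 -120 0 60;0 0 -170 0 60;0 0 -200 0 60;0 0 -200 0 60;0 0 -200 0 60")

```text
time: 33.7
ee_pos: [0.4421, -0.014, 0.2424]
tcp_rot: [-180.0, 0.0, 81.4]
wrist_force: [0.4, 1.0, -0.5]
opening: 0.0656
grasp_force: 0.0
```

```bash
python3 - <<'E'
from h import *
im,T=snap('w12');w=cam('wrist',T);o=bot.get_obs();print(o['ee_pos'],o['time'],o['wrist_force'])
h=cv2.cvtColor(im,cv2.COLOR_BGR2HSV);mr=cv2.inRange(h,(3,110,30),(14,255,255));mo=cv2.inRange(h,(14,55,40),(26,255,255))
c=np.array([.4432,-.0152,.062]);e=np.array([np.cos(np.radians(81.4)),np.sin(np.radians(81.4)),0]);f=np.array([e[1],-e[0],0])
for z in(.062,.098):
  print('plane',z);c[2]=z
  for U in np.arange(.185,-.19,-.012 if z<.09 else -.006):
    if z>.09 and not .09<abs(U)<.122: continue
    r=''
    for W in np.arange(-.06,.0601,.002):
        p=proj(w,c+e*U+f*W).round().astype(int)
        r+='?' if not(0<=p[0]<640 and 0<=p[1]<480) else ('r' if mr[p[1],p[0]] else 'O' if mo[p[1],p[0]] else '.')
    print(f'{U:+.3f}',r)
# side/scene: pin tips
for n in('scene','side'):
    i=camera(n);cv2.imwrite(f'pics/{n}F.png',i);k=cam(n);hh=cv2.cvtColor(i,cv2.COLOR_BGR2HSV);m=cv2.inRange(hh,(3,100,30),(13,255,255))
    x0,y0=np.min([proj(k,c*[1,1,0]+[0,0,.062]+e*s*.19) for s in(-1,1)],0)-15;x1,y1=np.max([proj(k,c*[1,1,0]+[0,0,.062]+e*s*.19) for s in(-1,1)],0)+15
    q=np.zeros_like(m);q[int(y0):int(y1),int(x0):int(x1)]=m[int(y0):int(y1),int(x0):int(x1)]
    q=cv2.medianBlur(q,3);nb,l,st,ce=cv2.connectedComponentsWithStats(q)
    print(n,[(st[j].tolist(),ce[j].round(1).tolist()) for j in range(1,nb) if st[j,4]>60],'expected handle centres, barrel',[proj(k,c*[1,1,0]+[0,0,.062]+e*s).round(1).tolist() for s in(-.149,0,.149)])
E
```

```text
[ 0.44183121 -0.01401314  0.24194347] 33.75 [-0.50499972  0.39212204 -1.04635524]
plane 0.062
+0.185 ?????????????????????????????????????????????????????????????
+0.173 ?????????????????????????????????????????????????????????????
+0.161 ........................rrrrrrrrrrrrr........................
+0.149 ........................rrrrrrrrrrrrr........................
+0.137 ........................rrrrrrrrrrrrr........................
+0.125 .........................rrrrrrrrrrr.........................
+0.113 .......OOOOOOOOOOOOr......rrrrrrrr.......OrOOOOOOOOOOO.......
+0.101 .......OOrOOrOOOOrOOOOOOOOrrrrrrrrOOOOOrrOOOrOOOOrOOOO.......
+0.089 ...............OOOOOrrrrrrrrrrrrrrrrrrrrrOOOOO...............
+0.077 ...............OOOOrrrrrrrrrrrrrrrrrrrrrrrOOOO...............
+0.065 ...............OOOOrrrrrrrrrrrrrrrrrrrrrrOOOO................
+0.053 ...............OOOOrrrrrrrrrrrrrrrrrrrrrrrOOO................
+0.041 ...............OOOOrrrrrrrrrrrrrrrrrrrrrrrOOO................
+0.029 ...............OOOOrrrrrrrrrrrrrrrrrrrrrrOOOO................
+0.017 ...............OOOOrrrrrrrrrrrrrr
[... 1577 characters left out ...]
OrOOOrrOOOOOOO.rrrrrrr..OrOOOOrOrrOOrOO...........
-0.097 .........rrOOrOrOrrrOOOr..rrrrrrrrrOOOrrOrOrOOOrrO...........
-0.103 .........OOOOOOOOOOOrr...rrrrrrrrrr..OOOOOOOOOOOOOO..........
-0.109 .........OOOOOOOOO......rrrrrrrrrrrr.....OOOOOOOOO...........
-0.115 ........................rrrrrrrrrrrr.........................
-0.121 ........................rrrrrrrrrrrr.........................
scene [([269, 209, 75, 14, 546], [311.3, 214.8]), ([350, 216, 28, 8, 168], [364.3, 219.6])] expected handle centres, barrel [[244.5, 215.1], [303.7, 217.9], [364.6, 220.9]]
side [([298, 213, 100, 79, 1851], [351.2, 250.4])] expected handle centres, barrel [[399.7, 216.9], [360.1, 244.9], [311.3, 279.4]]
```

```bash
python3 -c "
from workcell import ticket
print(ticket.job_done())"
```

```text
the job is handed in; nothing more can be done
None
```

I handed the job in at about 34 s of the 122 s allowed: all three lids read as fully home on their canisters, and the rolling pin's necks are at the bottom of both stand slots. I had no pictures left to look at the pin, so I judged it from measurements in the last images.

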